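Seat the glass blank in the grinding jig

ROBOT

A 7-joint arm with a two-finger parallel gripper is mounted at the origin on the work surface. World frame = base frame: x ahead of the robot, y to its left, z up, the work surface at z = 0. Lengths are in m, angles in rad, forces in N, time in s.
With the tool pointing down it reaches from about 0.425 to 0.925 m from the base axis. Payload 6.8 kg.
Tool frame: the origin (TCP) lies on the centre line of the jaws, within the pads' length; the fingertips stand 11 mm ahead of it and the grasp point (between the pads) lies 8 mm behind it; z points along the fingers, y is the direction in which the jaws open and shut (so a half turn about z gives the same grasp; the last joint's range is limited). The gripper opens to 85 mm and grips with 20 to 120 N. Pads are 22 mm wide; open, the fingers measure 114 mm over their backs; the gripper's body (76 mm by 85 mm) begins 54 mm behind the grasp point. The pads swing forward as they close: fully open they stand 13 mm farther back than shut.
Start: joints at [1.217, 0.477, 0.022, 1.555, -0.011, 1.109, -0.083], TCP at [0.164, -0.655, 0.242] pointing down, gripper open.
Joint ranges: [-2.96, 2.96], [-0.34, 2.1], [-1.41, 1.46], [0.24, 2.44], [-1.37, 4.51], [0.17, 1.92], [-2.96, 2.96]. Speed limits (rad/s): [2.39, 2.39, 3.14, 3.14, 3.14, 3.14, 3.14].

INTERFACE

Orientations are given as a rotation vector (axis times angle).
In Python, from bench import r gives the robot as it stands.
- The arm moves only by the tool send_rows, never from a script. Its argument "deltas" is a list of rows, each a list of 7 numbers: the opening, from 0 (shut) to 1 (fully open), then the shift along the tool's x, y, z as a fraction of full scale, then the turn, a rotation vector about the tool's x, y, z as a fraction of full scale. In form: [[hand, x, y, z, ax, ay, az], ...]. A call has 1 to 20 rows; each row is the pose to reach, as a shift and turn from the pose commanded when the call began, along the tool's axes at that moment, turning the shorter way round; what a row does not reach only later rows make up. Full scale, the value 1, is 150 mm for a shift and 180 degrees for a turn. A row lasts 1/12 s, in which the tool goes at most 41.7 mm and 7.16 degrees, less where a joint would pass 70% of its speed; a pose out of reach is approached as far as the arm can. A call with a number of a shift or a turn outside -1 to 1 is refused whole. A call with a gripper value outside its range is refused whole. The fingers move at their own pace and stop on an object; "squeeze" is the grip in N (left out, the last holds). Time passes only in rows, so rows that repeat a pose let the fingers close. It gives the time, the measured TCP pose, the force and the opening at its end, in the units of the state.
- r.get_obs(): the state, without advancing time (a new reading comes with each control period).
- r.grab_frame(name): name is "side" or "top" or "wrist"; returns a dict with "pixels" (420x560x3 uint8, red, green, blue), "camera_matrix" (3x3 intrinsics, pixels), "dist_coeffs" ([k1, k2, p1, p2, k3] as OpenCV has them; the pictures are not rectified), "rvec" (rotation vector, rad) and "tvec" (3), from world to camera coordinates, as OpenCV has them. Camera axes: x right, y down, z forward; pixel columns grow to the right and rows downward; lengths in m; the calibration is good to about 2 mm. A picture is of the moment at which its call begins. There is no depth.
- r.hand_in(): hands the job in, once; it reports no verdict.
The state is a dict: "clock": time; "joints": joint angles; "qvel": joint speeds; "tau": joint torques, N m; "tcp_pos": TCP position; "orientation": TCP orientation; "contact_force": force on the tool from outside, world axes, zero at the start; "moment": the same for the moment, N m; "grip_width": finger opening in m.
Only numpy, scipy, OpenCV 4.12 (cv2) and the standard library are available. Lean on these libraries where they do the work, as an engineer would, in place of code of your own. Each camera call takes 0.05 s, during which the arm holds its last target. There are 200 camera calls.

TASK

Using only the fingertips, gently nudge the loose green glass disc across the top of the aluminium grinding jig until it drops over the rim and lies fully down and flat in the round recess. Then push the red latch by its black pin all the way to its stop, so that its arm lies across the disc. Never pinch or lift the disc, and leave the cup, the glass ring and the jar where they are.

Things in the scene. Friction and masses are not known exactly. Their poses are not given: they have to be found in the camera images.
- jig: Aluminium plate fixed to the bench, 240 (its x) x 160 (its y) x 18 mm thick; origin at the centre of its underside on the bench, z up. The plate's x roughly points away from the robot. Its top carries only the recess and the latch's pivot (from the top face up to 12 mm high, 9 mm radius).
- recess (a point): Centre of the round recess's mouth, level with the jig's top face, at (40, 0, 18) mm in the jig's frame. The recess is 48 mm across and 7 mm deep with a dark rubber floor; the seated disc stands 3 mm proud of the plate.
- blank: Loose dark green glass disc, 44 mm diameter, 10 mm thick, about 40 g; origin at the centre of its underside, z along its axis. It starts flat on the jig's top face, on the near (-x) part of the jig.
- latch (a joint): Red swing latch's angle about its vertical pivot, rad. 0: open, arm along the jig's +x; grows clockwise seen from above; 1.571: stop, closed, arm along the jig's -y over the recess's centre. Starts at 0 to 0.4. Light friction, no spring; about 1 N at the pin moves it. Arm 64 mm long, 12 wide, 6 to 12 mm above the jig's top face: it passes over the disc only when that is fully seated.
- latch_pivot (a point): Point on the latch's pivot axis, at (40, 56, 24) mm in the jig's frame.
- latch_pin (a point): Top of the black upright pin on the latch's arm, 55 mm from the pivot axis; pin 10 mm in diameter, standing 26 mm up from the arm's top face to 38 mm above the jig's top face.
- cup: Orange plastic cup, upright, 72 mm across the rim, 85 mm high, on the bench beside the jig; origin at the centre of its underside. Leave alone.
- bottle_ring: Open ring cut from a green bottle, 72 mm outside diameter, 50 mm high, on the bench beside the jig; origin at the centre of its underside. Leave alone.
- grit_jar: Closed grey jar with a yellow cap, 44 mm across, 50 mm high, on the bench to the left of the jig; origin at the centre of its underside. Leave alone.
There are look-alikes about, which are no part of the job. Of the things like the blank, leave any that is pink or purple; of the rest the smaller one is meant.

How it is judged:
On the way, in this order (a step that is already met when the one before it is completed fails the run):
1. the disc lies flat in the recess (horizontal distance between blank and recess below 0.005 m and z of blank in the frame of jig below 0.013 m and angle between blank's own z axis and vertical below 0.06 rad), for 0.2 s.
2. the latch is swung to its stop (value of joint latch above 1.45 rad), for 0.2 s.
At the end, for the whole second after the job is handed in: The disc is in the recess: its centre within 5 mm of the recess's centre, its underside less than 2 mm off the recess's floor, tilted less than 0.06 rad, at rest; the latch stands past 1.45 rad, at rest (all of step 1 and value of joint latch above 1.45 rad and linear speed of blank below 0.01 m/s and velocity of joint latch below 0.05 rad/s); the robot touches nothing.
It fails at once if the disc is lifted more than 8 mm off the jig's top face (z of blank in the frame of jig above 0.026 m).
It fails at once if the disc is squeezed or pressed hard (over 40 N) (contact force between the fingers and blank above 40 N).
It fails at once if the cup is moved more than 15 mm (distance of cup from where it was at the start of the episode above 0.015 m).
It fails at once if the glass ring is moved more than 15 mm (distance of bottle_ring from where it was at the start of the episode above 0.015 m).
It fails at once if the jar is moved more than 15 mm (distance of grit_jar from where it was at the start of the episode above 0.015 m).
It also fails if it takes over 51 s, if anything falls off the work surface, if the arm or the gripper's body presses on something with over 40 N, if the wrist force passes 120 N, or if a joint passes its speed limit or range.

## Working session

There is one attempt and no reset: what is moved stays moved. The work goes in short steps, Python scripts to look and compute and a tool call to move; the robot and the scene stay as the last step left them, time stands still between calls to the robot, and variables do not carry over. Pictures are saved under pics/ and viewed, about 8 in all and at most 12, crops included, and the job is handed in when it is done.

Besides the shell and the picture viewer there is one more tool, called after "Call:" in YAML: its name, and indented under it one key for each argument. send_rows: Moves the arm, as the interface text tells. Shift numbers are shares of 150 mm and turn numbers shares of 180 degrees, none past 1 either way. Its arguments: {"type":"object","properties":{"deltas":{"type":"array","items":{"type":"array","items":{"type":"number"}}},"squeeze":{"type":"number"}},"required":["deltas"]}

```bash
ls; mkdir -p pics; cat > h.py <<'E'
import numpy as np,cv2
from bench import r
def grab(n,fn=None):
    f=r.grab_frame(n)
    if fn: cv2.imwrite('pics/'+fn,f['pixels'][:,:,::-1])
    return f
def ray(f,uv,z):
    K=np.array(f['camera_matrix']);d=np.array(f['dist_coeffs'])
    R=cv2.Rodrigues(np.array(f['rvec'],float))[0];t=np.array(f['tvec'],float).ravel()
    p=cv2.undistortPoints(np.array(uv,float).reshape(-1,1,2),K,d).reshape(-1,2)
    D=np.c_[p,np.ones(len(p))]@R; c=-R.T@t
    return c+D*((z-c[2])/D[:,2])[:,None]
def proj(f,P):
    return cv2.projectPoints(np.array(P,float).reshape(-1,3),np.array(f['rvec'],float),np.array(f['tvec'],float),np.array(f['camera_matrix']),np.array(f['dist_coeffs']))[0].reshape(-1,2)
E
python3 - <<'E'
from h import *
a=grab('top','top0.png');b=grab('side','side0.png')
o=r.get_obs();print(o)
E
```

```text
pics
{'clock': 0.1, 'joints': array([ 1.21689241,  0.47773978,  0.02232932,  1.55636282, -0.01151079,
        1.10932011, -0.08310531]), 'qvel': array([ 3.05007697e-04, -2.29196478e-03,  7.57713996e-06, -2.01251476e-03,
        2.48341337e-04, -1.08688097e-03, -8.51631595e-04]), 'tau': array([ 3.97396638e-03, -5.97766256e+01,  1.61397882e+00, -2.81955957e+01,
        1.28881339e-02,  5.04156982e-03, -2.61226347e-05]), 'tcp_pos': array([ 0.16412303, -0.65419625,  0.24140337]), 'orientation': array([-3.11623166e+00, -3.84965290e-01,  4.97140341e-04]), 'contact_force': array([-0.02441719,  0.29499163, -0.52084481]), 'moment': array([ 0.00476773,  0.04160806, -0.01474445]), 'grip_width': 0.08511894839687885}
```

View pics/top0.png

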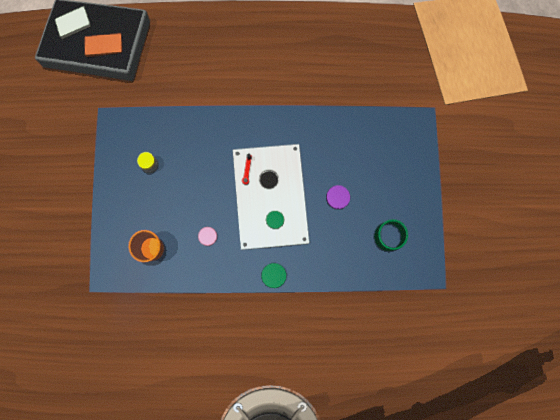

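View pics/side0.png

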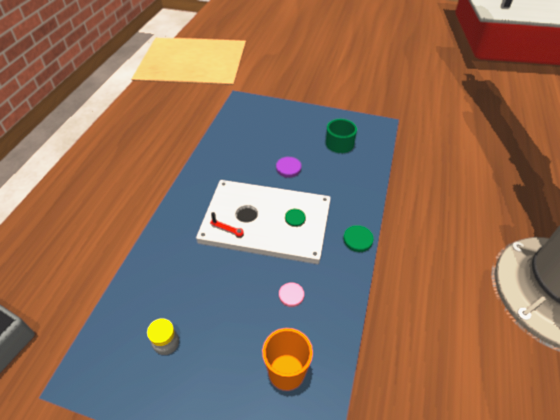

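Top view: the candidates are a green disc on the jig at (275,219), a larger green disc on the mat at (274,275), a purple one at (338,197) and a pink one at (207,236). I choose the smaller green one, which is on the jig. The recess is at (269,179), the latch pivot at (246,181) and the pin at (249,157).

```bash
cat > m.py <<'E'
from h import *
def cen(mask):
    n,l,s,c=cv2.connectedComponentsWithStats(mask.astype('uint8'))
    k=1+np.argmax(s[1:,4]);return c[k],s[k,4],(l==k).astype('uint8')
def meas(f,box,verbose=True):
    im=f['pixels'];x0,y0,x1,y1=box
    hsv=cv2.cvtColor(im,cv2.COLOR_RGB2HSV).astype(int);H,S,V=hsv[...,0],hsv[...,1],hsv[...,2]
    B=np.zeros(H.shape,bool);B[y0:y1,x0:x1]=1
    g,ga,_=cen(B&(H>55)&(H<90)&(S>120)&(V>50))
    return g,ga,(H,S,V,B)
E
python3 - <<'E'
from m import *
import math
for n,box in (('top',(228,138,315,256)),('side',(195,178,335,262))):
    f=grab(n);g,ga,(H,S,V,B)=meas(f,box)
    pl=B&(S<45)&(V>150);_,_,m=cen(pl)
    c=max(cv2.findContours(m,cv2.RETR_EXTERNAL,cv2.CHAIN_APPROX_NONE)[0],key=cv2.contourArea)
    (cx,cy),wh,an=cv2.minAreaRect(c)
    hull=cv2.convexHull(c);q=cv2.approxPolyDP(hull,8,True).reshape(-1,2)
    dk=B&(V<60)&(S<120); 
    n_,l,s,cc=cv2.connectedComponentsWithStats(dk.astype('uint8'))
    red=B&((H<8)|(H>172))&(S>150);rc,ra,rm=cen(red)
    print(n,'blank',g,ga,ray(f,g,.028)[0]*1e3)
    print('corners px',q.tolist(),'\n',(ray(f,q,.018)*1e3).round())
    for k in range(1,n_):
        if s[k,4]>6: print('dark',cc[k],s[k],(ray(f,cc[k],.018)[0]*1e3).round(1))
    ys,xs=np.nonzero(rm);print('red',rc,ra,xs.min(),xs.max(),ys.min(),ys.max())
    K=f['camera_matrix'];print('cam',(-cv2.Rodrigues(np.array(f['rvec'],float))[0].T@np.array(f['tvec']).ravel()))
    x0,y0,x1,y1=box
    if n=='top': A=cv2.resize(f['pixels'][y0:y1,x0:x1],None,fx=4,fy=4,interpolation=cv2.INTER_CUBIC)
    else: C=cv2.resize(f['pixels'][y0:y1,x0:x1],None,fx=3,fy=3,interpolation=cv2.INTER_CUBIC)
h=np.zeros((max(A.shape[0],C.shape[0]),A.shape[1]+C.shape[1],3),'uint8');h[:A.shape[0],:A.shape[1]]=A;h[:C.shape[0],A.shape[1]:]=C
cv2.imwrite('pics/crop1.png',h[:,:,::-1])
E
```

```text
top blank [274.80851064 219.22553191] 235 [511.46115989 -14.48198466  28.        ]
corners px [[298, 144], [308, 242], [241, 249], [233, 149]] 
 [[696. -73.  18.]
 [458. -92.  18.]
 [443.  65.  18.]
 [684.  84.  18.]]
dark [268.57674419 179.46046512] [261 172  17  16 215] [608.5  -0.9  18. ]
red [246.69230769 170.75961538] 104 242 250 158 183
cam [0.35994491 0.02010351 1.19953571]
side blank [294.875   217.03125] 256 [509.97305625 -11.64895077  28.        ]
corners px [[219, 180], [329, 196], [319, 259], [196, 238]] 
 [[697. -74.  18.]
 [458. -95.  18.]
 [443.  65.  18.]
 [682.  85.  18.]]
dark [213.21428571 217.35714286] [212 214   3   8  14] [669.2  27.6  18. ]
red [227.05555556 227.77160494] 162 211 242 220 236
cam [0.3918939  0.50966084 0.67302193]
```

View pics/crop1.png

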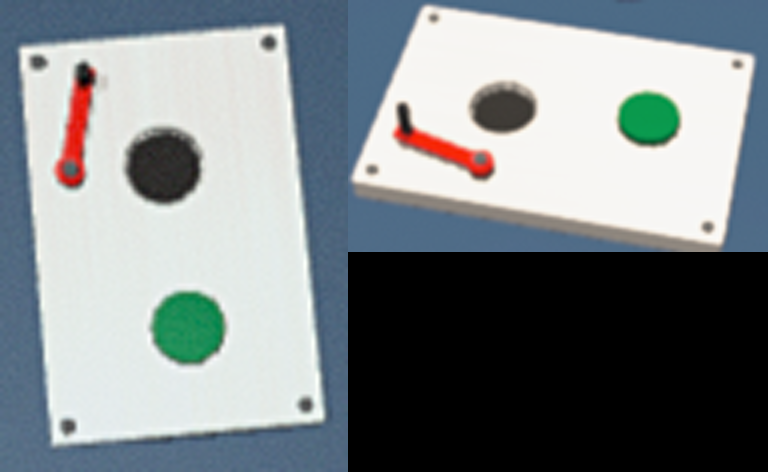

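Crop: the chosen disc is the green one on the near part of the plate, smaller than the one on the mat. The recess is empty and the latch is open. In world coordinates (mm), the jig centre is about (570,-4) with a yaw of 0.079 rad, the recess about (609.5,-0.5) and the blank about (511,-13). Setting out.

Call:
send_rows:
  deltas:
    - [0.35,0.45,-0.45,0,0,0,0.02]
    - [0.35,0.9,-0.9,0,0,0,0.0388]
    - [0.35,0.9,-0.9,0,0,0,0.0388]
    - [0.35,0.9,-0.9,0,0,0,0.0388]
    - [0.35,0.9,-0.9,0,0,0,0.0388]
    - [0.35,0.9,-0.9,0,0,0,0.0388]

```text
clock: 0.7
tcp_pos: [0.2667, -0.4856, 0.2423]
orientation: [-3.132, -0.208, -0.003]
contact_force: [0.2, 0.4, 0.1]
grip_width: 0.0298
```

Call:
send_rows:
  deltas:
    - [0.35,0.8,-1,0,0,0,0]
    - [0.35,0.8,-1,0,0,0,0]
    - [0.35,0.8,-1,0,0,0,0]
    - [0.35,0.8,-1,0,0,0,0]
    - [0.35,0.8,-1,0,0,0,0]
    - [0.35,0.8,-1,0,0,0,0]

```text
clock: 1.2
tcp_pos: [0.3664, -0.3222, 0.2425]
orientation: [-3.133, -0.208, -0.003]
contact_force: [-0.1, -0.2, 0.3]
grip_width: 0.0298
```

Call:
send_rows:
  deltas:
    - [0.35,0.8,-1,0,0,0,0]
    - [0.35,0.8,-1,0,0,0,0]
    - [0.35,0.8,-1,0,0,0,0]
    - [0.35,0.8,-1,0,0,0,0]
    - [0.35,0.8,-1,0,0,0,0]
    - [0.35,0.8,-1,0,0,0,0]

```text
clock: 1.7
tcp_pos: [0.4665, -0.1585, 0.2426]
orientation: [-3.133, -0.207, -0.004]
contact_force: [-0.2, -0.4, 0.3]
grip_width: 0.0303
```

Call:
send_rows:
  deltas:
    - [0.35,0.18,-0.9,0,0,0,0]
    - [0.35,0.18,-0.9,0,0,0,0]
    - [0.35,0.18,-0.9,0,0,0,0]
    - [0.35,0.18,-0.9,0.4,0,0,0]
    - [0.35,0.18,-0.9,0.6,0,0,0]
    - [0.35,0.18,-0.9,0.6,0,0,0]
    - [0.35,0.18,-0.9,0.6,0,0,0]

```text
clock: 2.28
tcp_pos: [0.4714, -0.0274, 0.1501]
orientation: [-3.135, -0.193, 0.01]
contact_force: [0.2, -0.5, 0.6]
grip_width: 0.0298
```

```bash
python3 - <<'E'
from m import *
a=grab('wrist');b=grab('side')
x=np.hstack([a['pixels'][:, :],cv2.resize(b['pixels'][100:275,150:400],None,fx=2.4,fy=2.4,interpolation=cv2.INTER_CUBIC)])
x=cv2.resize(x,None,fx=800/x.shape[1],fy=800/x.shape[1],interpolation=cv2.INTER_AREA)
cv2.imwrite('pics/w1.png',x[:,:,::-1])
im=a['pixels'];hsv=cv2.cvtColor(im,cv2.COLOR_RGB2HSV).astype(int)
g,ga,_=cen((hsv[...,0]>55)&(hsv[...,0]<90)&(hsv[...,1]>120)&(hsv[...,2]>50));print(g,ga,ray(a,g,.028))
d,da,_=cen((hsv[...,2]<70)&(hsv[...,1]<120));print(d,da,ray(a,d,.011))
print(proj(a,[[.6095,-.0005,.018],[.511,-.013,.028]]))
o=r.get_obs();print(o['tcp_pos'],o['orientation'])
E
```

```text
[272.93775011 156.82036461] 2249 [[ 0.50802246 -0.01548293  0.028     ]]
[282.84283654 367.06000786] 38145 [[ 0.28253683 -0.05130003  0.011     ]]
[[268.41453046   9.69957356]
 [270.23082856 152.68042336]]
[ 0.47430348 -0.027617    0.15335284] [3.13538119e+00 1.91301070e-01 8.26142286e-04]
```

View pics/w1.png

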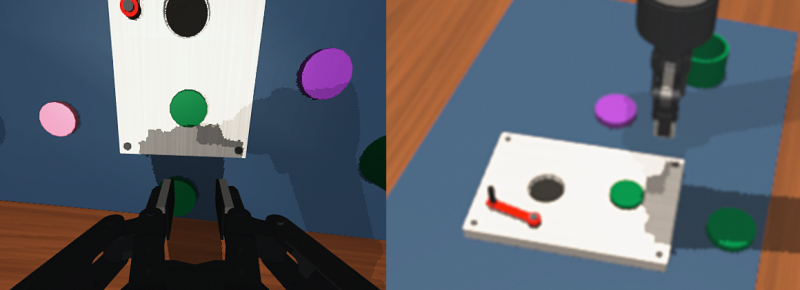

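Wrist view: the disc is at about (188,108) in the left panel, straight ahead of the fingers, with the recess at (187,12) beyond it. Lining up behind the disc and lowering.

Call:
send_rows:
  deltas:
    - [0.35,-0.03,-0.064,0,0,0,0]
    - [0.35,-0.03,-0.064,0.3,0,0,0]
    - [0.35,-0.03,-0.064,0.6,0,0,0]
    - [0.35,-0.03,-0.064,0.74,0,0,0]
    - [0.35,-0.03,-0.064,0.74,0,0,0]
    - [0.35,-0.03,-0.064,0.74,0,0,0]
    - [0.35,-0.03,-0.064,0.74,0,0,0]
    - [0.35,-0.03,-0.064,0.74,0,0,0]

```text
clock: 3.05
tcp_pos: [0.47, -0.0173, 0.0438]
orientation: [3.135, 0.194, 0.007]
contact_force: [0.8, -0.1, 0.5]
grip_width: 0.0297
```

Call:
send_rows:
  deltas:
    - [0.35,0,0,0.01,0,0,0]
    - [0.35,0,0,0.02,0,0,0]
    - [0.35,0,0,0.03,0,0,0]
    - [0.35,0,0,0.04,0,0,0]
    - [0.35,0,0,0.05,0,0,0]
    - [0.35,0,0,0.05,0,0,0]
    - [0.35,0,0,0.05,0,0,0]

```text
clock: 3.63
tcp_pos: [0.4678, -0.0173, 0.0336]
orientation: [-3.136, -0.195, 0.001]
contact_force: [-0.5, 0.6, 0.2]
grip_width: 0.0299
```

```bash
python3 - <<'E'
from m import *
b=grab('side');o=r.get_obs();print(o['tcp_pos'],o['orientation'],o['contact_force'])
x=cv2.resize(b['pixels'][150:270,230:390],None,fx=5,fy=5,interpolation=cv2.INTER_CUBIC)
cv2.imwrite('pics/s1.png',x[:,:,::-1])
E
```

```text
[ 0.46782068 -0.01726066  0.03368762] [-3.13554576e+00 -1.94675075e-01  4.79757218e-04] [ 0.00991677  0.08427361 -0.42684511]
```

View pics/s1.png

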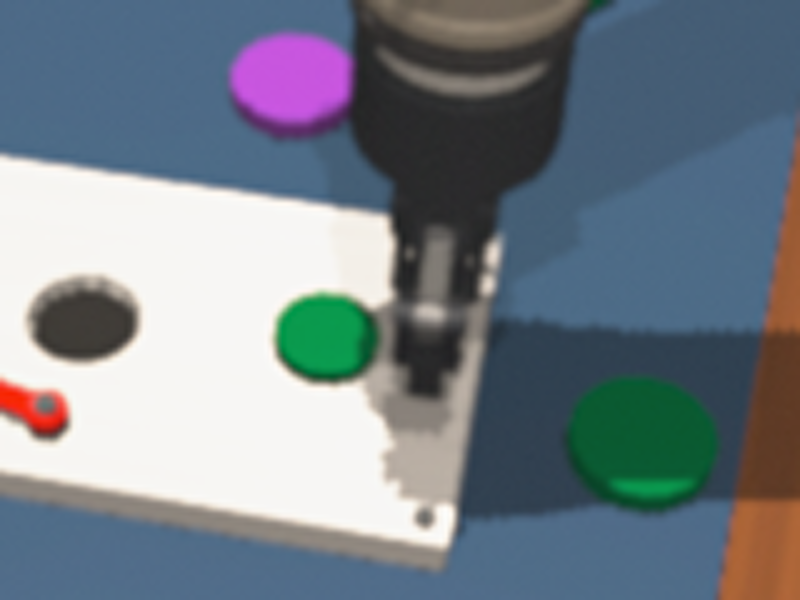

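Side crop: the fingertips, at about (425,390), are just behind the disc and have not touched the plate. Feeling for the plate in small steps.

Call:
send_rows:
  deltas:
    - [0.35,0,0,0.005,0,0,0]
    - [0.35,0,0,0.01,0,0,0]
    - [0.35,0,0,0.013,0,0,0]
    - [0.35,0,0,0.013,0,0,0]
    - [0.35,0,0,0.013,0,0,0]
    - [0.35,0,0,0.013,0,0,0]

```text
clock: 4.18
tcp_pos: [0.4679, -0.0173, 0.0319]
orientation: [3.136, 0.194, -0.0]
contact_force: [0.3, 0.2, 0.6]
grip_width: 0.0297
```

Call:
send_rows:
  deltas:
    - [0.35,0,0,0.005,0,0,0]
    - [0.35,0,0,0.01,0,0,0]
    - [0.35,0,0,0.01,0,0,0]
    - [0.35,0,0,0.01,0,0,0]

```text
clock: 4.52
tcp_pos: [0.4679, -0.0173, 0.0303]
orientation: [-3.136, -0.195, 0.0]
contact_force: [-0.4, 0.6, 0.1]
grip_width: 0.0295
```

Call:
send_rows:
  deltas:
    - [0.35,0.02,0,0,0,0,0]
    - [0.35,0.045,0,0,0,0,0]
    - [0.35,0.07,0,0,0,0,0]
    - [0.35,0.1,0,0,0,0,0]
    - [0.35,0.13,0,0,0,0,0]
    - [0.35,0.16,0,0,0,0,0]
    - [0.35,0.19,0,0,0,0,0]
    - [0.35,0.22,0,0,0,0,0]
    - [0.35,0.25,0,0,0,0,0]
    - [0.35,0.28,0,0,0,0,0]
    - [0.35,0.31,0,0,0,0,0]
    - [0.35,0.34,0,0,0,0,0]
    - [0.35,0.37,0,0,0,0,0]
    - [0.35,0.4,0,0,0,0,0]
    - [0.35,0.43,0,0,0,0,0]
    - [0.35,0.46,0,0,0,0,0]
    - [0.35,0.485,0,0,0,0,0]
    - [0.35,0.51,0,0,0,0,0]
    - [0.35,0.525,0,0,0,0,0]
    - [0.35,0.53,0,0,0,0,0]

```text
clock: 6.18
tcp_pos: [0.5473, -0.0074, 0.0304]
orientation: [-3.135, -0.195, -0.001]
contact_force: [-0.2, 1.2, -0.5]
grip_width: 0.0295
```

```bash
python3 - <<'E'
from m import *
a=grab('wrist');b=grab('side');o=r.get_obs();print(o['tcp_pos'],o['orientation'],o['contact_force'])
x=np.hstack([cv2.resize(a['pixels'][0:300,80:480],(400,300)),cv2.resize(b['pixels'][160:250,200:320],(400,300),interpolation=cv2.INTER_CUBIC)])
cv2.imwrite('pics/s2.png',x[:,:,::-1])
for f,bx in((b,(195,178,335,262)),):
    g,ga,_=meas(f,bx);print(g,ga,ray(f,g,.028))
E
```

```text
[ 0.54693273 -0.00743772  0.03034452] [-3.13554585e+00 -1.94524447e-01 -2.51814285e-04] [-0.53161435  0.27663712  0.50685578]
[258.94350282 214.91525424] 177 [[0.57995936 0.00328549 0.028     ]]
```

View pics/s2.png

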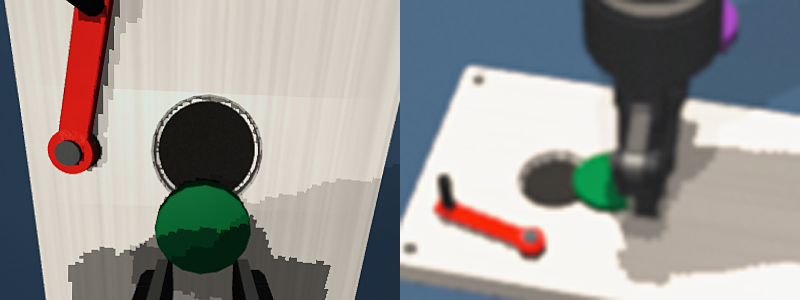

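Wrist view: the disc, at (203,228) in the crop, is cradled by both fingertips and just overlaps the recess at (207,150). The lateral alignment looks good.

```bash
python3 - <<'E'
from m import *
a=grab('wrist')
print(ray(a,[[287,150],[235,148],[340,152]],.018), ray(a,[[283,228]],.028))
E
```

```text
[[ 0.60642172 -0.00228674  0.018     ]
 [ 0.60443638  0.02083297  0.018     ]
 [ 0.60843776 -0.0259391   0.018     ]] [[ 0.57295455 -0.00463523  0.028     ]]
```

Call:
send_rows:
  deltas:
    - [0.35,0.01,0,0,0,0,0]
    - [0.35,0.025,0,0,0,0,0]
    - [0.35,0.04,0,0,0,0,0]
    - [0.35,0.055,0.001,0,0,0,0]
    - [0.35,0.07,0.001,0,0,0,0]
    - [0.35,0.085,0.002,0,0,0,0]
    - [0.35,0.1,0.002,0,0,0,0]
    - [0.35,0.115,0.003,0,0,0,0]
    - [0.35,0.13,0.003,0,0,0,0]
    - [0.35,0.145,0.004,0,0,0,0]
    - [0.35,0.16,0.004,0,0,0,0]
    - [0.35,0.175,0.005,0,0,0,0]
    - [0.35,0.19,0.005,0,0,0,0]
    - [0.35,0.2,0.005,0,0,0,0]
    - [0.35,0.205,0.005,0,0,0,0]
    - [0.35,0.205,0.005,0,0,0,0]

```text
clock: 7.67
tcp_pos: [0.5776, -0.0044, 0.0303]
orientation: [-3.136, -0.194, -0.0]
contact_force: [-0.8, -0.7, -0.3]
grip_width: 0.0299
```

```bash
python3 - <<'E'
from m import *
a=grab('wrist');b=grab('side');o=r.get_obs();print(o['tcp_pos'],o['orientation'],o['contact_force'])
x=np.hstack([cv2.resize(a['pixels'][0:300,80:480],(400,300)),cv2.resize(b['pixels'][160:250,200:320],(400,300),interpolation=cv2.INTER_CUBIC)])
cv2.imwrite('pics/s3.png',x[:,:,::-1])
E
```

```text
[ 0.57736849 -0.00443073  0.03032752] [-3.13554419e+00 -1.94380060e-01 -9.79788288e-06] [-0.02884093  0.3382189  -0.76151688]
```

View pics/s3.png

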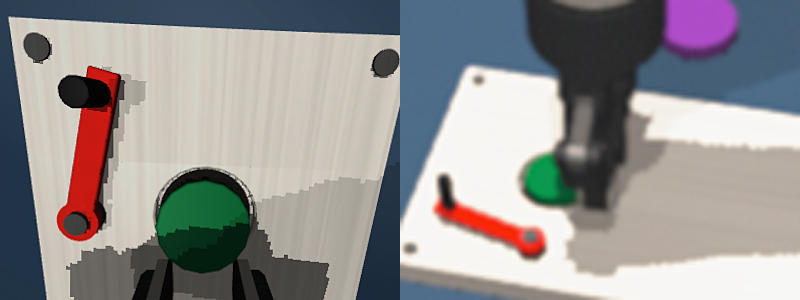

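Wrist view: the disc, at (203,225), is mostly over the recess, with a 10 px dark crescent left ahead of it. A few mm more.

Call:
send_rows:
  deltas:
    - [0.35,0.006,0,0,0,0,0]
    - [0.35,0.012,0,0,0,0,0]
    - [0.35,0.018,0,0,0,0,0]
    - [0.35,0.024,0,0,0,0,0]
    - [0.35,0.03,0,0,0,0,0]
    - [0.35,0.035,0,0,0,0,0]
    - [0.35,0.04,0,0,0,0,0]
    - [0.35,0.04,0,0,0,0,0]
    - [0.35,0.04,0,0,0,0,0]

```text
clock: 8.52
tcp_pos: [0.5834, -0.0037, 0.0304]
orientation: [-3.136, -0.195, -0.0]
contact_force: [-0.6, 0.6, -0.5]
grip_width: 0.03
```

```bash
python3 - <<'E'
from m import *
a=grab('wrist');b=grab('side');o=r.get_obs();print(o['tcp_pos'],o['orientation'],o['contact_force'])
x=np.hstack([cv2.resize(a['pixels'][0:300,80:480],(400,300)),cv2.resize(b['pixels'][160:250,200:320],(400,300),interpolation=cv2.INTER_CUBIC)])
cv2.imwrite('pics/s4.png',x[:,:,::-1])
E
```

```text
[ 0.58338156 -0.00368241  0.03037919] [3.13555814e+00 1.94488935e-01 1.50220801e-04] [ 0.12553229 -0.50264014  0.28334254]
```

View pics/s4.png

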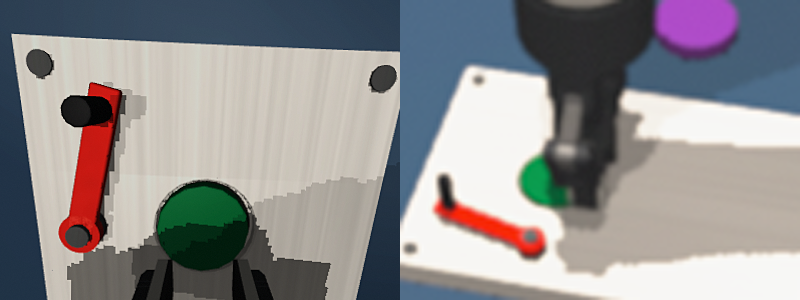

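```bash
cat > seat.py <<'E'
from m import *
def seat(n='wrist',box=(0,0,560,420),fn=None):
    a=grab(n,fn);im=a['pixels'];hsv=cv2.cvtColor(im,cv2.COLOR_RGB2HSV).astype(int)
    B=np.zeros(hsv.shape[:2],bool);B[box[1]:box[3],box[0]:box[2]]=1
    g,ga,m=cen(B&(hsv[...,0]>55)&(hsv[...,0]<90)&(hsv[...,1]>120)&(hsv[...,2]>25))
    c=max(cv2.findContours(m,cv2.RETR_EXTERNAL,cv2.CHAIN_APPROX_NONE)[0],key=cv2.contourArea).reshape(-1,2)
    for z in(.021,.028):
        P=ray(a,c,z)[:,:2];A=np.c_[2*P,np.ones(len(P))];s=np.linalg.lstsq(A,(P**2).sum(1),rcond=None)[0]
        print(n,z,'centre',(s[:2]*1e3).round(1),'diam',round(2e3*np.sqrt(s[2]+s[0]**2+s[1]**2),1))
    return a
if __name__=='__main__': seat()
E
python3 seat.py
```

```text
wrist 0.021 centre [606.   -0.8] diam 42.3
wrist 0.028 centre [ 6.089e+02 -5.000e-01] diam 40.2
```

Call:
send_rows:
  deltas:
    - [0.35,0.005,0,0,0,0,0]
    - [0.35,0.01,0,0,0,0,0]
    - [0.35,0.015,0,0,0,0,0]
    - [0.35,0.015,0,0,0,0,0]
    - [0.35,0.015,0,0,0,0,0]

```text
clock: 9.08
tcp_pos: [0.5854, -0.0035, 0.0302]
orientation: [3.135, 0.194, -0.001]
contact_force: [-0.3, -0.0, 1.2]
grip_width: 0.0299
```

```bash
python3 seat.py
```

```text
wrist 0.021 centre [607.4  -0.7] diam 42.2
wrist 0.028 centre [ 6.103e+02 -4.000e-01] diam 40.1
```

Call:
send_rows:
  deltas:
    - [0.35,-0.04,0,0,0,0,0]
    - [0.35,-0.08,0,0,0,0,0]
    - [0.35,-0.12,0,-0.15,0,0,0]
    - [0.35,-0.12,0,-0.35,0,0,0]
    - [0,-0.12,0,-0.5,0,0,0]
    - [0,-0.12,0,-0.5,0,0,0]
    - [0,-0.12,0,-0.5,0,0,0]
    - [0,-0.12,0,-0.5,0,0,0]

```text
clock: 9.8
tcp_pos: [0.567, -0.0058, 0.1049]
orientation: [3.135, 0.194, -0.001]
contact_force: [-0.5, -0.4, -0.5]
grip_width: -0.0002
```

```bash
python3 - <<'E'
from seat import *
a=seat();b=seat('side',(195,178,335,262));t=seat('top',(228,138,315,256))
for f,u in((t,(249,157)),):print('pin',ray(f,u,.056))
x=np.hstack([cv2.resize(a['pixels'][0:300,80:480],(400,300)),cv2.resize(b['pixels'][195:240,200:260],(400,300),interpolation=cv2.INTER_CUBIC)])
cv2.imwrite('pics/s5.png',x[:,:,::-1])
o=r.get_obs();print(o['tcp_pos'],o['orientation'],o['clock'],o['grip_width'])
E
```

```text
wrist 0.021 centre [607.1  -1.1] diam 42.4
wrist 0.028 centre [608.4  -0.9] diam 41.1
side 0.021 centre [608.9   0.8] diam 38.7
side 0.028 centre [606.6   6.3] diam 38.3Traceback (most recent call last):
  File "<stdin>", line 2, in <module>
  File "seat.py", line 5, in seat
    g,ga,m=cen(B&(hsv[...,0]>55)&(hsv[...,0]<90)&(hsv[...,1]>120)&(hsv[...,2]>25))
           ~~~^^^^^^^^^^^^^^^^^^^^^^^^^^^^^^^^^^^^^^^^^^^^^^^^^^^^^^^^^^^^^^^^^^^^
  File "m.py", line 4, in cen
    k=1+np.argmax(s[1:,4]);return c[k],s[k,4],(l==k).astype('uint8')
        ~~~~~~~~~^^^^^^^^^
    return _wrapfunc(a, 'argmax', axis=axis, out=out, **kwds)
    return bound(*args, **kwds)
ValueError: attempt to get argmax of an empty sequence
```

```bash
python3 - <<'E'
from seat import *
a=seat();b=grab('side')
t=grab('top')
x=np.hstack([cv2.resize(a['pixels'][0:300,80:480],(400,300)),cv2.resize(b['pixels'][195:240,200:260],(400,300),interpolation=cv2.INTER_CUBIC)])
cv2.imwrite('pics/s5.png',x[:,:,::-1])
o=r.get_obs();print(o['tcp_pos'],o['orientation'],o['clock'],o['grip_width'])
print(ray(t,[[249,157]],.056)); 
for th in np.arange(0,.45,.1):
    p=np.array([605.5,55,0])+55*np.array([np.cos(.079-th),np.sin(.079-th),0]);p/=1000;p[2]=.056
    print(th,p.round(4),proj(a,[p])[0]-[80,0],proj(b,[p])[0])
print(proj(a,[[.6055,.055,.030]])-[80,0])
E
```

```text
wrist 0.021 centre [607.1  -1.1] diam 42.4
wrist 0.028 centre [608.4  -0.9] diam 41.1
[ 0.56723723 -0.00560428  0.10451623] [-3.13542436e+00 -1.94668437e-01  2.22056215e-03] 10.1 0.0002827622797427905
[[0.65413057 0.04496299 0.056     ]]
0.0 [0.6603 0.0593 0.056 ] [97.55276662 57.54354388] [208.906839   218.00618289]
0.1 [0.6605 0.0538 0.056 ] [108.48541634  58.74268298] [209.9387603  215.84739822]
0.2 [0.6601 0.0484 0.056 ] [119.32004522  61.11226796] [211.22675388 213.77385608]
0.30000000000000004 [0.6592 0.0429 0.056 ] [129.91462685  64.61173678] [212.75551343 211.80409923]
0.4 [0.6577 0.0376 0.056 ] [140.13354062  69.18291448] [214.50796237 209.95529723]
[[115.7100707  157.39079743]]
```

View pics/s5.png

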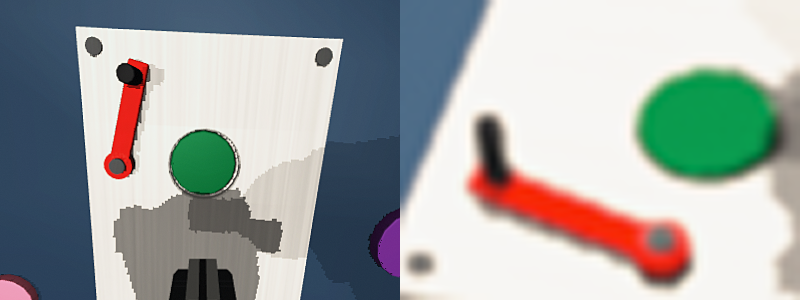

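View: the disc is flush in the recess with an even rim gap all round, so it is seated. The pin top is at (125,73) in the wrist crop and (85,118) in the side crop, which puts θ at about 0.27. Moving the closed fingers to the +y side of the pin.

Call:
send_rows:
  deltas:
    - [0,0.2,-0.12,0,0,0,0.035]
    - [0,0.4,-0.25,0,0,0,0.07]
    - [0,0.6,-0.38,0,0,0,0.103]
    - [0,0.707,-0.443,0,0,0,0.103]
    - [0,0.707,-0.443,0,0,0,0.103]
    - [0,0.707,-0.443,0,0,0,0.103]
    - [0,0.707,-0.443,0.15,0,0,0.103]
    - [0,0.707,-0.443,0.3,0,0,0.103]
    - [0,0.707,-0.443,0.367,0,0,0.103]
    - [0,0.707,-0.443,0.367,0,0,0.103]
    - [0,0.707,-0.443,0.367,0,0,0.103]
    - [0,0.707,-0.443,0.367,0,0,0.103]

```text
clock: 11.1
tcp_pos: [0.6653, 0.073, 0.0514]
orientation: [-3.126, 0.314, -0.002]
contact_force: [0.6, -0.2, 0.7]
grip_width: 0.0002
```

```bash
cat > path.py <<'E'
from h import *
from scipy.spatial.transform import Rotation as Ro
o=r.get_obs();p=o['tcp_pos'];R=Ro.from_rotvec(o['orientation']);X=R.as_matrix()[:,0];yaw=np.arctan2(X[1],X[0])
print(p,yaw,o['joints'].round(2),o['contact_force'])
print('now y_t',R.as_matrix()[:,1].round(3))
piv=np.array([.6045,.055])
for ph in np.linspace(-.2,-1.5,14):
    D=.0195
    q=piv+.055*np.array([np.cos(ph),np.sin(ph)])-D*np.array([np.sin(ph),-np.cos(ph)])
    d=R.inv().apply(np.r_[q,p[2]]-p)/.15
    print(round(ph,2),q.round(4),d.round(3),'turn',round((yaw-ph)/np.pi,3))
E
python3 - <<'E'
import path
from h import *
f=grab('side');cv2.imwrite('pics/s6.png',cv2.resize(f['pixels'][150:260,180:330],(750,550),interpolation=cv2.INTER_CUBIC)[:,:,::-1])
E
```

```text
[0.66527328 0.07302885 0.05142636] -0.2002080665205327 [-0.04  0.69 -0.23  1.69  0.21  0.79 -2.14] [ 0.56987215 -0.17025473  0.67702544]
now y_t [-0.199 -0.98  -0.   ]
-0.2 [0.6623 0.0632] [-0.007  0.068 -0.   ] turn -0.0
-0.3 [0.6628 0.0574] [ 0.005  0.106 -0.   ] turn 0.032
-0.4 [0.6628 0.0515] [ 0.012  0.144 -0.   ] turn 0.064
-0.5 [0.6621 0.0457] [ 0.016  0.182 -0.   ] turn 0.095
-0.6 [0.6609 0.04  ] [ 0.015  0.221 -0.   ] turn 0.127
-0.7 [0.6591 0.0345] [ 0.011  0.26  -0.   ] turn 0.159
-0.8 [0.6568 0.0291] [ 0.003  0.298 -0.   ] turn 0.191
-0.9 [0.654 0.024] [-0.009  0.335 -0.   ] turn 0.223
-1.0 [0.6506 0.0193] [-0.024  0.371 -0.   ] turn 0.255
-1.1 [0.6468 0.0148] [-0.043  0.405 -0.   ] turn 0.286
-1.2 [0.6426 0.0108] [-0.066  0.437 -0.   ] turn 0.318
-1.3 [0.638  0.0072] [-0.091  0.466 -0.   ] turn 0.35
-1.4 [0.6331 0.0041] [-0.119  0.493 -0.   ] turn 0.382
-1.5 [0.6278 0.0015] [-0.15   0.517 -0.   ] turn 0.414
```

View pics/s6.png

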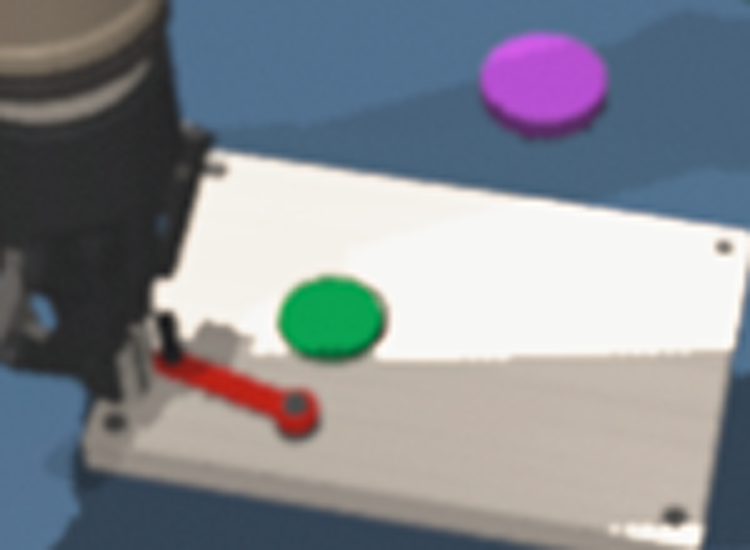

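Side view: the closed fingertips are beside the pin, at (135,375) and (165,340). Joint 7 has about 0.8 rad left, so I cap the turn at 0.6 rad and let the tool follow the pin's arc.

```bash
python3 - <<'E'
from path import *
print('----')
for ph in np.r_[np.linspace(-.2,-1.5,14),-1.6]:
    w=max(ph,-.8)
    q=piv+.055*np.array([np.cos(ph),np.sin(ph)])-.0195*np.array([np.sin(w),-np.cos(w)])
    print(round(ph,2),(R.inv().apply(np.r_[q,p[2]]-p)/.15).round(3)[:2],round((yaw-w)/np.pi,3))
E
```

```text
[0.66558212 0.07324851 0.05174665] -0.20009886728606446 [-0.04  0.69 -0.23  1.69  0.21  0.79 -2.14] [ 0.0577722  -0.30033064 -0.02095974]
now y_t [-0.199 -0.98  -0.001]
-0.2 [0.6623 0.0632] [-0.008  0.07  -0.   ] turn -0.0
-0.3 [0.6628 0.0574] [ 0.003  0.107 -0.   ] turn 0.032
-0.4 [0.6628 0.0515] [ 0.01   0.146 -0.   ] turn 0.064
-0.5 [0.6621 0.0457] [ 0.014  0.184 -0.   ] turn 0.095
-0.6 [0.6609 0.04  ] [ 0.013  0.223 -0.   ] turn 0.127
-0.7 [0.6591 0.0345] [ 0.009  0.262 -0.   ] turn 0.159
-0.8 [0.6568 0.0291] [ 0.001  0.3   -0.   ] turn 0.191
-0.9 [0.654 0.024] [-0.011  0.337 -0.   ] turn 0.223
-1.0 [0.6506 0.0193] [-0.026  0.373 -0.   ] turn 0.255
-1.1 [0.6468 0.0148] [-0.045  0.407 -0.   ] turn 0.286
-1.2 [0.6426 0.0108] [-0.067  0.438 -0.   ] turn 0.318
-1.3 [0.638  0.0072] [-0.093  0.468 -0.001] turn 0.35
-1.4 [0.6331 0.0041] [-0.121  0.495 -0.001] turn 0.382
-1.5 [0.6278 0.0015] [-0.152  0.519 -0.001] turn 0.414
----
-0.2 [-0.008  0.07 ] -0.0
-0.3 [0.003 0.107] 0.032
-0.4 [0.01  0.146] 0.064
-0.5 [0.014 0.184] 0.095
-0.6 [0.013 0.223] 0.127
-0.7 [0.009 0.262] 0.159
-0.8 [0.001 0.3  ] 0.191
-0.9 [-0.021  0.329] 0.191
-1.0 [-0.046  0.356] 0.191
-1.1 [-0.074  0.38 ] 0.191
-1.2 [-0.103  0.401] 0.191
-1.3 [-0.135  0.42 ] 0.191
-1.4 [-0.169  0.435] 0.191
-1.5 [-0.203  0.446] 0.191
-1.6 [-0.239  0.454] 0.191
```

Call:
send_rows:
  deltas:
    - [0,-0.008,0.04,0,0,0,0]
    - [0,-0.008,0.07,0,0,0,0]
    - [0,0.003,0.107,0,0,0,0.032]
    - [0,0.01,0.146,0,0,0,0.064]
    - [0,0.014,0.184,0,0,0,0.095]
    - [0,0.013,0.223,0,0,0,0.127]
    - [0,0.009,0.262,0,0,0,0.159]
    - [0,0.001,0.3,0,0,0,0.191]
    - [0,-0.021,0.329,0,0,0,0.191]
    - [0,-0.046,0.356,0,0,0,0.191]
    - [0,-0.074,0.38,0,0,0,0.191]
    - [0,-0.103,0.401,0,0,0,0.191]
    - [0,-0.135,0.42,0,0,0,0.191]
    - [0,-0.155,0.43,0,0,0,0.191]
    - [0,-0.169,0.435,0,0,0,0.191]
    - [0,-0.169,0.435,0,0,0,0.191]

```text
clock: 12.48
tcp_pos: [0.6262, 0.0144, 0.0502]
orientation: [2.894, -1.222, -0.001]
contact_force: [-0.1, -0.4, 0.1]
grip_width: -0.0001
```

```bash
python3 - <<'E'
from path import *
print('----')
w=yaw
for ph in (-1.4,-1.45,-1.5,-1.55,-1.6):
    q=piv+.055*np.array([np.cos(ph),np.sin(ph)])-.0195*np.array([np.sin(w),-np.cos(w)])
    print(round(ph,2),(R.inv().apply(np.r_[q,p[2]]-p)/.15).round(3)[:2])
f=grab('side');cv2.imwrite('pics/s7.png',cv2.resize(f['pixels'][150:260,180:330],(750,550),interpolation=cv2.INTER_CUBIC)[:,:,::-1])
E
```

```text
[0.62617749 0.01443677 0.05020206] -0.7993645431537122 [-0.06  0.63 -0.08  1.81  0.07  0.71 -2.55] [-0.12828491 -0.38802469  0.14278124]
now y_t [-0.717 -0.697  0.001]
-0.2 [0.6623 0.0632] [-0.065 -0.399 -0.   ] turn -0.191
-0.3 [0.6628 0.0574] [-0.035 -0.375 -0.   ] turn -0.159
-0.4 [0.6628 0.0515] [-0.007 -0.347 -0.   ] turn -0.127
-0.5 [0.6621 0.0457] [ 0.017 -0.317 -0.   ] turn -0.095
-0.6 [0.6609 0.04  ] [ 0.039 -0.285 -0.   ] turn -0.063
-0.7 [0.6591 0.0345] [ 0.057 -0.251 -0.   ] turn -0.032
-0.8 [0.6568 0.0291] [ 0.072 -0.215 -0.   ] turn 0.0
-0.9 [0.654 0.024] [ 0.083 -0.177 -0.   ] turn 0.032
-1.0 [0.6506 0.0193] [ 0.091 -0.139 -0.   ] turn 0.064
-1.1 [0.6468 0.0148] [ 0.094 -0.101 -0.   ] turn 0.096
-1.2 [0.6426 0.0108] [ 0.094 -0.062 -0.   ] turn 0.128
-1.3 [0.638  0.0072] [ 0.089 -0.023 -0.   ] turn 0.159
-1.4 [0.6331 0.0041] [ 0.081  0.015 -0.   ] turn 0.191
-1.5 [0.6278 0.0015] [ 0.069  0.052 -0.   ] turn 0.223
----
-1.4 [ 0.008 -0.008]
-1.45 [-0.003  0.007]
-1.5 [-0.014  0.021]
-1.55 [-0.026  0.035]
-1.6 [-0.039  0.048]
```

View pics/s7.png

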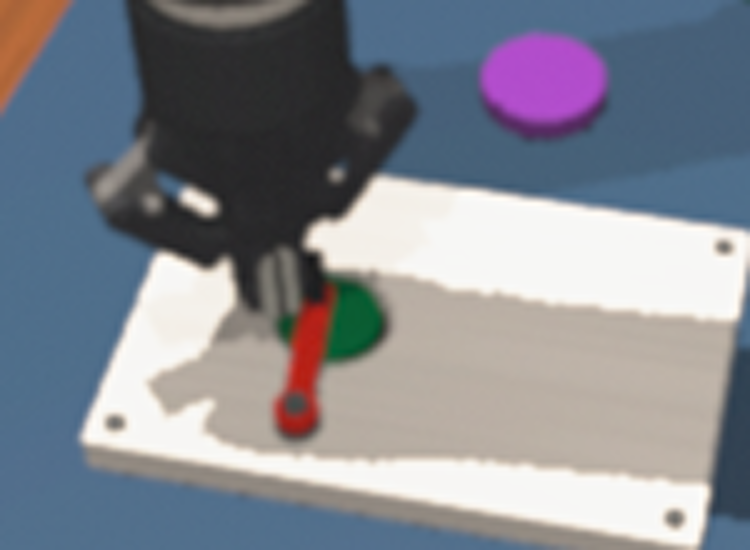

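Side view: the arm (red, from (297,410) to (325,290)) is passing over the seated disc. Pushing on slowly to the stop.

Call:
send_rows:
  deltas:
    - [0,-0.005,0.008,0,0,0,0]
    - [0,-0.01,0.015,0,0,0,0]
    - [0,-0.014,0.021,0,0,0,0]
    - [0,-0.02,0.028,0,0,0,0]
    - [0,-0.02,0.028,0,0,0,0]
    - [0,-0.02,0.028,0,0,0,0]

```text
clock: 13.03
tcp_pos: [0.6217, 0.0137, 0.0503]
orientation: [2.894, -1.223, -0.0]
contact_force: [0.0, -1.0, 0.5]
grip_width: 0.0
```

Call:
send_rows:
  deltas:
    - [0,-0.005,0.006,0,0,0,0]
    - [0,-0.01,0.012,0,0,0,0]
    - [0,-0.01,0.012,0,0,0,0]
    - [0,-0.01,0.012,0,0,0,0]

```text
clock: 13.37
tcp_pos: [0.6195, 0.0135, 0.0503]
orientation: [2.894, -1.223, 0.0]
contact_force: [0.0, 0.3, 0.8]
grip_width: -0.0003
```

Call:
send_rows:
  deltas:
    - [0,-0.005,0.005,0,0,0,0]
    - [0,-0.01,0.011,0,0,0,0]
    - [0,-0.01,0.011,0,0,0,0]
    - [0,-0.01,0.011,0,0,0,0]

```text
clock: 13.7
tcp_pos: [0.6185, 0.014, 0.0507]
orientation: [-2.893, 1.222, -0.003]
contact_force: [5.2, 1.3, -1.8]
grip_width: -0.0
```

Call:
send_rows:
  deltas:
    - [0,-0.005,0.005,0,0,0,0]
    - [0,-0.01,0.011,0,0,0,0]
    - [0,-0.01,0.011,0,0,0,0]
    - [0,-0.01,0.011,0,0,0,0]

```text
clock: 14.03
tcp_pos: [0.6176, 0.0145, 0.0511]
orientation: [-2.891, 1.221, -0.007]
contact_force: [7.8, 3.0, -2.2]
grip_width: 0.0
```

```bash
python3 - <<'E'
from h import *
f=grab('wrist');o=r.get_obs();print(o['tcp_pos'],o['contact_force'])
g=grab('side')
x=np.hstack([cv2.resize(f['pixels'],(400,300)),cv2.resize(g['pixels'][170:245,210:310],(400,300),interpolation=cv2.INTER_CUBIC)])
cv2.imwrite('pics/s8.png',x[:,:,::-1])
# angle of arm from side: red pixels at z=.03
hsv=cv2.cvtColor(g['pixels'],cv2.COLOR_RGB2HSV).astype(int)
m=((hsv[...,0]<8)|(hsv[...,0]>172))&(hsv[...,1]>150);m[:178]=0;m[262:]=0;m[:,:195]=0;m[:,335:]=0
ys,xs=np.nonzero(m);P=ray(g,np.c_[xs,ys],.030)[:,:2]
v=cv2.fitLine(P.astype('float32'),cv2.DIST_HUBER,0,1e-4,1e-4).ravel();print(len(xs),v,np.degrees(np.arctan2(v[1],v[0])))
E
```

```text
[0.61763028 0.01453006 0.05110226] [ 7.68160487  2.45896112 -2.7654527 ]
142 [ 0.06694595 -0.9977566   0.6043953   0.02925775] -86.16141
```

The stop is reached: 7.7 N of resistance, and the arm measures about 1.58 rad from jig +x. Backing away and lifting.

Call:
send_rows:
  deltas:
    - [0,0.03,-0.04,0,0,0,0]
    - [0,0.08,-0.1,0,0,0,0]
    - [0,0.12,-0.15,0,0,0,0]
    - [0,0.12,-0.15,-0.1,0,0,0]
    - [0,0.12,-0.15,-0.4,0,0,0]
    - [0,0.12,-0.15,-0.6,0,0,0]
    - [0,0.12,-0.15,-0.8,0,0,0]
    - [0,0.12,-0.15,-0.8,0,0,0]
    - [0,0.12,-0.15,-0.8,0,0,0]
    - [0,0.12,-0.15,-0.8,0,0,0]
    - [0,0.12,-0.15,-0.8,0,0,0]
    - [0,0.12,-0.15,-0.8,0,0,0]

```text
clock: 15.13
tcp_pos: [0.6427, 0.016, 0.1686]
orientation: [2.892, -1.222, -0.004]
contact_force: [-0.3, 0.6, -0.0]
grip_width: 0.0001
```

```bash
python3 - <<'E'
from h import *
f=grab('wrist');o=r.get_obs();print(o['tcp_pos'],o['contact_force'],o['clock'])
g=grab('side')
x=np.hstack([cv2.resize(f['pixels'],(400,300)),cv2.resize(g['pixels'][170:245,210:310],(400,300),interpolation=cv2.INTER_CUBIC)])
cv2.imwrite('pics/s9.png',x[:,:,::-1])
hsv=cv2.cvtColor(g['pixels'],cv2.COLOR_RGB2HSV).astype(int)
m=((hsv[...,0]<8)|(hsv[...,0]>172))&(hsv[...,1]>150);m[:178]=0;m[262:]=0;m[:,:195]=0;m[:,335:]=0
ys,xs=np.nonzero(m);P=ray(g,np.c_[xs,ys],.030)[:,:2]
v=cv2.fitLine(P.astype('float32'),cv2.DIST_HUBER,0,1e-4,1e-4).ravel();print(len(xs),v,np.arctan2(v[1],v[0]))
E
```

```text
[0.64283841 0.01602685 0.16873311] [0.37815149 0.48516758 0.51016989] 15.1833
146 [ 0.09183367 -0.9957744   0.6053513   0.02411384] -1.4788331
```

View pics/s9.png

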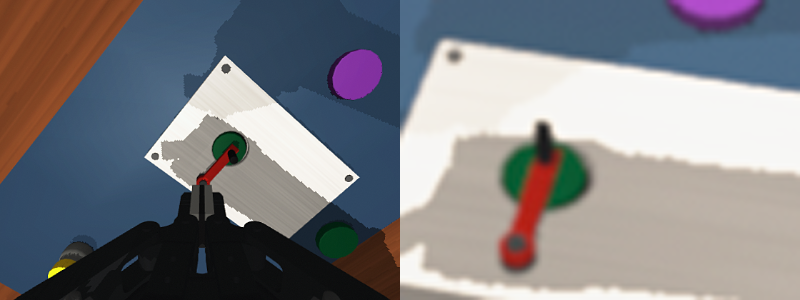

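The latch arm lies across the seated disc with the pin over its centre, at θ about 1.56 rad. The arm is clear, so I'm handing in.

```bash
python3 -c "
from bench import r
print(r.hand_in())"
```

```text
the job is handed in; nothing more can be done
None
```

The disc is seated flat in the recess, the latch is closed across it, and the job was handed in at about 15 s. No verdict is reported.

I nudged the smaller green disc along the jig with the two open fingertips until it dropped in, without pinching or lifting it. Then I swept the pin round with the closed fingers until it met the stop, at about 8 N.

**Last checks:**
- **Disc:** before the latch was swung, the wrist and side views agreed within 3 mm on the disc's position if its top is at the seated height. They differed by about 7 mm if it were still on top of the plate. The arm then passed over it freely.
- **Latch:** the side view puts it at about 1.56 rad.
- **Robot:** the arm was clear, with only noise on the force reading.
- **Cup, ring and jar:** the arm stayed clear of all three, but I did not measure their positions again at the end.

**Checks that disagreed or failed:**
- The wrist and overhead views differed by about 3 mm on where the recess is.
- The overhead check of the disc failed because the arm was blocking the view.

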